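# Stack a gear set in assembly order in its seat

### The arm

A 6-joint arm with a two-finger parallel gripper is mounted at the origin on a cart in front of the work surface, level with it; the furniture and walls round the work are solid. World frame = base frame: x ahead of the robot, y to its left, z up, the work surface at z = 0. Lengths are in m, angles in rad, forces in N, time in s.
With the tool pointing down it reaches from about 0.375 to 0.9 m from the base axis. Payload 3.1 kg.
Tool frame: the origin (TCP) lies midway between the tips of the shut fingers; the grasp point (between the pads) lies 19 mm behind it (manip.grip_depth is the distance from the TCP to the grasp point, in m); z points along the fingers, y is the line along which they close (so a half turn about z gives the same grasp; the last joint's range is limited). The gripper opens to 85 mm and grips with 20 to 120 N. Pads are 22 mm wide; open, the fingers measure 114 mm over their backs; the gripper's body (76 mm by 85 mm) begins 54 mm behind the grasp point. The pads swing forward as they close: fully open they stand 13 mm farther back than shut.
Start: joints at [-1.381, 0.527, 1.433, -0, 1.181, -0.178], TCP at [0.225, -0.583, 0.231] pointing down, gripper open.
Joint ranges: [-3.08, 3.08], [-0.75, 2.2], [0.22, 2.44], [-1.43, 4.57], [0, 2.65], [-2.85, 2.85]. Speed limits (rad/s): [2.79, 2.79, 3.14, 3.14, 3.14, 3.14].

### API

Orientations are given as a unit quaternion [x, y, z, w].
In Python, from station import telemetry, snapshot, manip gives the robot as it stands. The module is installed in compiled form; this text tells all that it offers.
- The arm moves only by the shell command python3 -m crank 'ROWS' [OPENING] [FORCE]. ROWS is text: rows parted by semicolons, each of 6 numbers parted by spaces: the shift along the tool's x, y, z as a fraction of full scale, then the turn, a rotation vector about the tool's x, y, z as a fraction of full scale. A call has exactly 5 rows; each row shifts and turns the commanded pose from where the row before left it, along the tool's axes as they then stand; what a row does not reach is not made up. Full scale, the value 1, is 4 cm for a shift and 90 degrees for a turn. A row lasts 1/10 s, in which the tool goes at most 50 mm and 8.59 degrees, less where a joint would pass 70% of its speed; a pose out of reach is approached as far as the arm can. A call with a number of a shift or a turn outside -1 to 1 is refused whole. A call with a gripper value outside its range is refused whole. OPENING is the opening, from -1 (shut) to 1 (fully open), set as the call begins (- or left out, the last holds). The fingers move at their own pace and stop on an object; FORCE is the grip in N (left out, the last holds). Time passes only in rows, so rows that do not move let the fingers close, or fill a call up. It gives the time, the measured TCP pose, the force, the opening and the grip force at its end, in the units of the state.
- telemetry.sense(): the state, without advancing time (a new reading comes with each control period).
- snapshot(name): name is "side" or "top"; returns a dict with "image" (480x640x3 uint8, red, green, blue), "depth" (480x640 float32, m along the optical axis (not along the pixel's ray), 0 where there is no reading), "camera_matrix" (3x3 intrinsics, pixels), "rvec" (rotation vector, rad) and "tvec" (3), from world to camera coordinates, as OpenCV has them. Camera axes: x right, y down, z forward; pixel columns grow to the right and rows downward; lengths in m; the calibration is good to about 2 mm. A picture is of the moment at which its call begins.
- manip.sign_off(): hands the job in; it is judged then, once.
The state is a dict: "t": time; "q": joint angles; "qd": joint speeds; "tau": joint torques, N m; "tcp_pos": TCP position; "tool_rot": TCP orientation; "force": force on the tool from outside, world axes, zero at the start; "ft_torque": the same for the moment, N m; "finger_gap": opening from 0.0 (shut) to 1.0 (fully open); "gripper_force": force on a finger pad.
Only numpy, scipy, OpenCV 4.12 (cv2) and the standard library are available. Lean on these libraries where they do the work, as an engineer would, in place of code of your own. Each camera call takes 0.05 s, during which the arm holds its last target. There are 200 camera calls.

### The job

Make up the gear set in the blue round seat, in assembly order: the double gear down inside the seat with its brass cone up, then the flat brass ring on the cone, then the low dark gear on the ring with its hub up, and last the ball bearing on that hub. Centre each part on the one below, set it down rather than drop it, and let go of it before fetching the next; leave the pump body, the shift fork and the other things on the bench where they are.

Things in the scene. Friction and masses are not known exactly. Their poses are not given: they have to be found in the camera images.
- seat: Fixed round assembly seat: shallow blue cup with a dark steel foot flange, 120 mm across the flange. Bore 94 mm, inner floor 6 mm and rim 16 mm above the bench. Origin at the centre of the underside, on the bench; z up.
- double_gear: Upright steel double gear with a brass cone on top, 86 mm across, 78 mm tall, up to 0.95 kg. Origin: centre of its underside; z up along its axis, to the cone. From below: big gear 86 mm across up to 24 mm, neck 66 mm, second gear 73 mm across from 42 to 58 mm, cone 61 mm across from 62 to 78 mm. Grip it across the cone, fingertips 60 mm or more above its underside.
- brass_ring: Flat toothed brass synchro ring, 66 mm outside over the teeth (about 62 mm at the grip), 9 mm tall, 0.09 kg, lying flat. Origin at the centre of its underside; z up along its axis. Grip it across its whole outside: in the simulation it is a solid disc, nothing enters its bore.
- hub_gear: Low dark steel gear with a smooth raised hub, 36 mm tall: toothed rim 70 mm across from 0 to 22 mm, hub 50 mm across from 22 to 36 mm, 0.55 kg. Origin at the centre of its underside; z up along its axis, towards the hub. Grip it across the hub. Solid for contact, nothing enters its bore.
- ball_bearing: Bright steel ball bearing, 52 mm outside, 15 mm tall, 0.21 kg, lying flat; solid for contact. Origin at the centre of its underside; z up along its axis. Grip it across its outside.
- pump: Grey cast pump body, 66 x 78 x 50 mm, loose, standing among the parts; a bystander to leave alone. Origin at the centre of its underside; z up.
- fork: Grey shift fork lying flat near the front edge of the bench, 101 x 68 x 22 mm, loose; a bystander to leave alone. Origin at the centre of its underside; x towards its hub, z up.
Not all that is in view belongs to the job. Of the things that look like the ball_bearing, take the one that is farthest from the robot's base at the start.

How it is judged:
On the way, in this order (a step that is already met when the one before it is completed fails the run):
1. The double gear sits down in the blue seat, cone up, let go (horizontal distance between double_gear and seat below 0.008 m and z of double_gear in the frame of seat between 0.002 and 0.01 m and angle between double_gear's own z axis and vertical below 0.08 rad and contact force between the fingers and double_gear below 0.1 N and linear speed of double_gear below 0.02 m/s), for 0.2 s.
2. The brass ring lies centred and flat on the cone of the seated double gear, let go (horizontal distance between double_gear and seat below 0.008 m and z of double_gear in the frame of seat between 0.002 and 0.01 m and angle between each of double_gear, brass_ring's own z axis and vertical below 0.08 rad and horizontal distance between brass_ring and double_gear below 0.01 m and z of brass_ring in the frame of double_gear between 0.074 and 0.082 m and contact force between the fingers and brass_ring below 0.1 N and linear speed of brass_ring below 0.02 m/s), for 0.2 s.
3. The hub gear stands centred on the brass ring, hub up, let go (horizontal distance between double_gear and seat below 0.008 m and z of double_gear in the frame of seat between 0.002 and 0.01 m and angle between each of double_gear, brass_ring, hub_gear's own z axis and vertical below 0.08 rad and horizontal distance between brass_ring and double_gear below 0.01 m and z of brass_ring in the frame of double_gear between 0.074 and 0.082 m and horizontal distance between hub_gear and brass_ring below 0.01 m and z of hub_gear in the frame of brass_ring between 0.005 and 0.013 m and contact force between the fingers and hub_gear below 0.1 N and linear speed of hub_gear below 0.02 m/s), for 0.2 s.
4. The ball bearing lies centred and flat on the hub, let go (horizontal distance between double_gear and seat below 0.008 m and z of double_gear in the frame of seat between 0.002 and 0.01 m and angle between each of double_gear, brass_ring, hub_gear, ball_bearing's own z axis and vertical below 0.08 rad and horizontal distance between brass_ring and double_gear below 0.01 m and z of brass_ring in the frame of double_gear between 0.074 and 0.082 m and horizontal distance between hub_gear and brass_ring below 0.01 m and z of hub_gear in the frame of brass_ring between 0.005 and 0.013 m and horizontal distance between ball_bearing and hub_gear below 0.01 m and z of ball_bearing in the frame of hub_gear between 0.032 and 0.04 m and contact force between the fingers and ball_bearing below 0.1 N and linear speed of ball_bearing below 0.02 m/s), for 0.2 s.
At the end, for the whole second after the job is handed in: Double gear on the seat's floor (centre within 8 mm), brass ring on its cone, hub gear on the ring, bearing on the hub: each within 10 mm of the centre of the part below and 4 mm of its resting height, upright within 0.08 rad, at rest and released (all of step 4 and contact force between the fingers and double_gear below 0.1 N and linear speed of each of double_gear, brass_ring, hub_gear below 0.02 m/s and contact force between the fingers and brass_ring below 0.1 N and contact force between the fingers and hub_gear below 0.1 N and angular speed of each of double_gear, brass_ring, hub_gear, ball_bearing below 0.1 rad/s); the robot touches nothing.
It fails at once if the pump body is pushed more than 20 mm (distance of pump from where it was at the start of the episode above 0.02 m).
It fails at once if the shift fork is pushed more than 20 mm (distance of fork from where it was at the start of the episode above 0.02 m).
It fails at once if a part is dropped onto the stack (let go more than about 15 mm above its place) ((horizontal distance between double_gear and seat below 0.04 m and contact force between the fingers and double_gear below 0.1 N and linear speed of double_gear above 0.55 m/s) or (horizontal distance between brass_ring and seat below 0.04 m and contact force between the fingers and brass_ring below 0.1 N and linear speed of brass_ring above 0.55 m/s) or (horizontal distance between hub_gear and seat below 0.04 m and contact force between the fingers and hub_gear below 0.1 N and linear speed of hub_gear above 0.55 m/s) or (horizontal distance between ball_bearing and seat below 0.04 m and contact force between the fingers and ball_bearing below 0.1 N and linear speed of ball_bearing above 0.55 m/s)).
It also fails if it takes over 120 s, if anything falls off the work surface, if the arm or the gripper's body presses on something with over 40 N, if the wrist force passes 120 N, or if a joint passes its speed limit or range.

## Working session

There is one attempt and no reset: what is moved stays moved. The work goes in short steps, Python scripts to look and compute and a shell command to move; the robot and the scene stay as the last step left them, time stands still between calls to the robot, and variables do not carry over. Pictures are saved under pics/ and viewed, at most 14 in all, crops included, and the job is handed in when it is done.

```bash
mkdir -p pics; cat > h.py <<'E'
import numpy as np, cv2
from station import telemetry, snapshot, manip
def snap(n,save=None):
    s=snapshot(n)
    np.savez(f'/tmp/{n}.npz',**s)
    if save: cv2.imwrite(f'pics/{save}.png',s['image'][:,:,::-1])
    return s
def cloud(s):
    K=s['camera_matrix'];R,_=cv2.Rodrigues(np.array(s['rvec'],float));t=np.array(s['tvec'],float).ravel()
    v,u=np.mgrid[0:480,0:640];d=s['depth']
    P=np.stack([(u-K[0,2])/K[0,0]*d,(v-K[1,2])/K[1,1]*d,d],-1)
    W=(P-t)@R; W[d==0]=np.nan
    return W
E
python3 - <<'E'
from h import *
for n in ('top','side'):
    s=snap(n,n+'0'); R,_=cv2.Rodrigues(np.array(s['rvec'],float)); print(n,-R.T@np.array(s['tvec']).ravel(), R[2])
print(telemetry.sense())
E
```

```text
top [0.30571462 0.18584661 0.98820267] [ 0.17559746  0.0064113  -0.98444118]
side [1.03335217 0.69155244 0.79882173] [-0.51492489 -0.45741656 -0.72499824]
{'t': 0.1, 'q': array([-1.38151090e+00,  5.28382545e-01,  1.43375988e+00,  4.29733481e-06,
        1.18142053e+00, -1.78500196e-01]), 'qd': array([ 0.0009897 , -0.00141998, -0.00351997,  0.00044535,  0.0001747 ,
       -0.0008279 ]), 'tau': array([-1.32823002e-04, -4.43301988e+01, -1.78585875e+01, -3.70872121e-04,
        3.92617643e-03,  1.22543759e-05]), 'tcp_pos': array([ 0.22462469, -0.58255289,  0.23043029]), 'tool_rot': array([ 9.83138984e-01,  1.82857231e-01, -3.32553684e-06, -9.85151424e-04]), 'force': array([ 0.4824057 , -1.11956038, -0.43028465]), 'ft_torque': array([ 0.00870433,  0.00540319, -0.00530767]), 'gripper_force': 0.0, 'finger_gap': 1.0000119607064724}
```

View pics/top0.png

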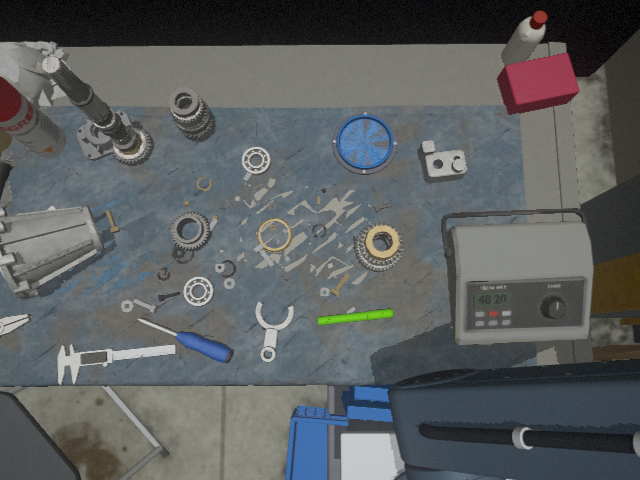

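View pics/side0.png

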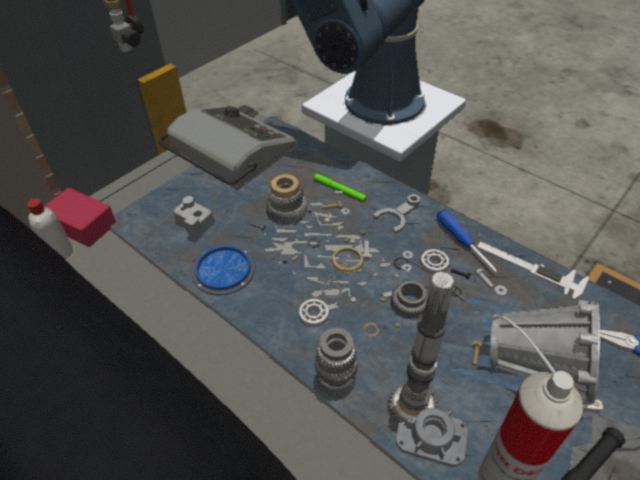

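Top view candidates for the bearing are (256,160) and (198,291). The first is the farther from the base; I'll confirm that in numbers and in a crop. Other positions: seat (365,142), double gear with brass cone (382,241), ring (275,235), hub gear (190,230), pump (444,160), fork (272,330). The all-steel gear at (190,112) is not needed.

```bash
cat >> h.py <<'E'
def circ(W,u,v,r,z0,z1):
    """min enclosing circle (world xy) of points with height z0..z1 near pixel (u,v)"""
    p=W[v-r:v+r,u-r:u+r].reshape(-1,3); p=p[(p[:,2]>z0)&(p[:,2]<z1)]
    c,R=cv2.minEnclosingCircle(p[:,:2].astype(np.float32))
    return np.round([*c,R,np.median(p[:,2]),len(p)],4)
E
python3 - <<'E'
from h import *
s=dict(np.load('/tmp/top.npz'));W=cloud(s)
for n,a in dict(seat=(365,142,36,.012,.022),dg_cone=(382,241,24,.07,.09),ring=(275,235,24,.005,.02),hub=(190,230,26,.030,.045),hubrim=(190,230,28,.016,.026),bA=(256,160,20,.009,.025),bB=(198,291,20,.009,.025)).items():
    c=circ(W,*a);print(n,c,np.hypot(c[0],c[1]).round(3))
for n,(u,v) in dict(bench=(320,190),b2=(230,190),pump=(437,165)).items(): print(n,W[v,u])
im=s['image'][90:330,140:460,::-1]
cv2.imwrite('pics/crop.png',cv2.resize(im,None,fx=2.5,fy=2.5,interpolation=cv2.INTER_CUBIC))
E
```

```text
seat [6.605e-01 1.117e-01 5.240e-02 1.450e-02 4.180e+02] 0.67
dg_cone [4.631e-01 9.110e-02 2.890e-02 7.620e-02 6.190e+02] 0.472
ring [4.873e-01 2.703e-01 4.970e-02 8.200e-03 3.990e+02] 0.557
hub [4.948e-01 4.247e-01 2.550e-02 3.480e-02 2.970e+02] 0.652
hubrim [4.945e-01 4.253e-01 3.570e-02 2.080e-02 4.960e+02] 0.652
bA [6.200e-01 3.165e-01 3.370e-02 1.290e-02 5.080e+02] 0.696
bB [3.870e-01 4.124e-01 3.060e-02 1.330e-02 5.540e+02] 0.566
bench [0.57155172 0.19333006 0.00131048]
b2 [0.57259319 0.3578673  0.00074634]
pump [ 0.61653777 -0.02093243  0.0052133 ]
```

View pics/crop.png

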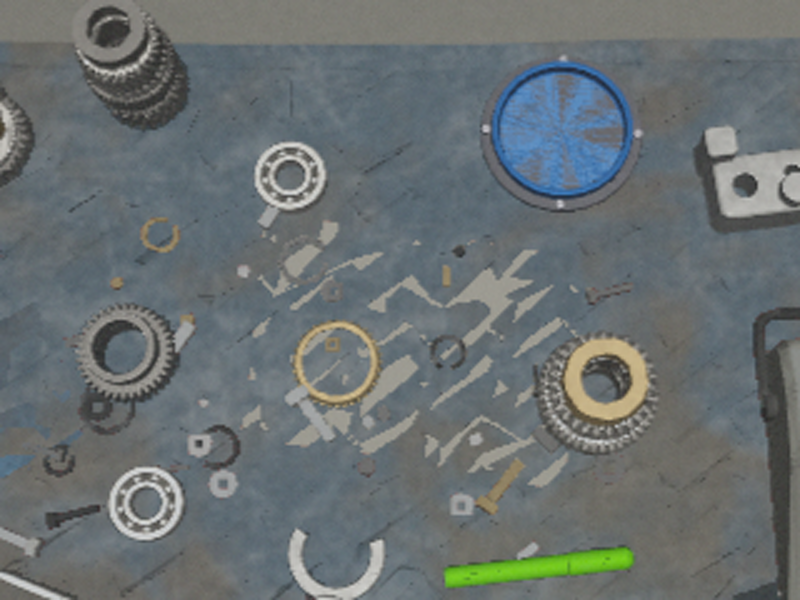

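In the crop, the target bearing is at (290,176), which is full-frame (256,160), at 0.70 m from the base. The other is at (146,503), i.e. (198,291), at 0.57 m. So I take the first. Now I'll refine the centres and check obstacle heights.

```bash
cat >> h.py <<'E'
def fit(W,u,v,r,z0,z1,Rad):
    """robust known-radius disc centre: connected blob at height z0..z1 near (u,v), edge points fit"""
    from scipy.optimize import least_squares
    m=((W[...,2]>z0)&(W[...,2]<z1)).astype(np.uint8); k=np.zeros_like(m);cv2.circle(k,(u,v),r,1,-1);m*=k
    c=max(cv2.findContours(m,cv2.RETR_EXTERNAL,cv2.CHAIN_APPROX_NONE)[0],key=cv2.contourArea)[:,0]
    p=W[c[:,1],c[:,0],:2]
    f=least_squares(lambda a:np.hypot(*(p-a[:2]).T)-a[2],[*np.median(p,0),Rad],loss='soft_l1',f_scale=.001)
    return np.round(f.x,4),len(c)
def ray(s,u,v,z):
    K=s['camera_matrix'];R,_=cv2.Rodrigues(np.array(s['rvec'],float));t=np.array(s['tvec'],float).ravel()
    C=-R.T@t;d=R.T@np.linalg.solve(K,[u,v,1.]);return np.round(C+d*(z-C[2])/d[2],4)
E
python3 - <<'E'
from h import *
s=dict(np.load('/tmp/top.npz'));W=cloud(s)
S=dict(np.load('/tmp/side.npz'));V=cloud(S)
f=lambda x:(x+.5)/2.5-.5
for n,(cx,cy,z) in dict(seat=(563,130,.016),cone=(607,378,.078),ring=(337,362,.009),bear=(290,176,.015)).items():
    print('ray',n,ray(s,140+f(cx),90+f(cy),z))
print('seat',fit(W,365,142,34,.011,.022,.05))
print('cone',fit(W,382,241,24,.07,.09,.0305))
print('ring',fit(W,275,235,20,.005,.02,.033))
print('hub',fit(W,190,230,24,.028,.045,.025)); print('rim',fit(W,190,230,27,.014,.045,.035))
print('bear',fit(W,256,160,16,.008,.025,.026))
print('side: seat',fit(V,222,268,32,.011,.022,.05),'cone',fit(V,285,185,22,.07,.09,.0305),'ring',fit(V,348,258,20,.005,.02,.033),'hub',fit(V,410,296,24,.028,.045,.025),'bear',fit(V,314,311,20,.008,.025,.026))
g=W[205:350,440:600];print('radio max z',np.nanmax(g[...,2]),'y max',np.nanmax(g[...,1][g[...,2]>.05]),'x',np.nanmax(g[...,0][g[...,2]>.05]))
g=W[135:185,415:470].reshape(-1,3);g=g[g[:,2]>.02];print('pump',g.min(0),g.max(0))
g=W[200:290,240:350];print('clutter',np.nanmax(g[...,2]))
g=W[85:140,165:215].reshape(-1,3);g=g[g[:,2]>.02];print('tall gear',g.min(0),g.max(0))
E
```

```text
ray seat [0.6581 0.111  0.016 ]
ray cone [0.4635 0.0896 0.078 ]
ray ring [0.4879 0.2748 0.009 ]
ray bear [0.6246 0.31   0.015 ]
seat (array([0.6602, 0.1119, 0.0508]), 159)
cone (array([0.4629, 0.091 , 0.0277]), 100)
ring (array([0.4876, 0.2765, 0.0292]), 106)
hub (array([0.4943, 0.4249, 0.0244]), 80)
rim (array([0.4947, 0.4244, 0.0331]), 158)
bear (array([0.6254, 0.3108, 0.0253]), 80)
side: seat (array([0.6623, 0.1117, 0.0511]), 147) cone (array([0.4652, 0.091 , 0.0279]), 74) ring (array([0.4899, 0.277 , 0.0298]), 108) hub (array([0.4968, 0.4251, 0.0243]), 79) bear (array([0.6269, 0.3108, 0.0258]), 90)
radio max z 0.08724694948607323 y max -0.014569837870759309 x 0.5241536750950759
pump [ 0.58436928 -0.06756655  0.02007633] [0.65046664 0.01482061 0.05415667]
clutter 0.018333712507936622
tall gear [0.66361053 0.38837385 0.02016825] [0.72311992 0.45268892 0.11669712]
```

```bash
python3 -m crank '0 0 0 0 0 0.078; 0 0 0 0 0 0.078; 0 0 0 0 0 0.078; 0.35 -0.99 0 0 0 0; 0.35 -0.99 0 0 0 0' 1 60 && python3 -m crank '0.35 -0.99 0 0 0 0; 0.35 -0.99 0 0 0 0; 0.35 -0.99 0 0 0 0; 0.35 -0.99 0 0 0 0; 0.35 -0.99 0 0 0 0' 
```

```text
t: 0.6
tcp_pos: [0.2525, -0.5035, 0.2305]
tool_rot: [1.0, -0.001, 0.0, -0.0]
force: [0.4, -0.4, 0.3]
finger_gap: 1.002
gripper_force: 0.0
t: 1.1
tcp_pos: [0.3228, -0.3041, 0.2311]
tool_rot: [1.0, -0.0, -0.0, -0.0]
force: [1.2, -0.1, 0.1]
finger_gap: 0.999
gripper_force: 0.0
```

```bash
python3 -m crank '0.35 -0.99 0 0 0 0; 0.35 -0.99 0 0 0 0; 0.35 -0.99 0 0 0 0; 0.35 -0.99 0 0 0 0; 0.35 -0.99 0 0 0 0' && python3 -m crank '0.35 -0.99 0 0 0 0; 0.35 -0.99 0 0 0 0; 0.35 -0.99 0 0 0 0; 0.35 -0.99 0 0 0 0; 0.35 -0.99 0 0 0 0' && python3 -m crank '0 0 0 0 0 0; 0 0 0 0 0 0; 0 0 0 0 0 0; 0 0 0 0 0 0; 0 0 0 0 0 0' 0.9; python3 - <<'E'
from h import *
snap('top','top1');snap('side','side1')
import numpy as np
print(telemetry.sense()['tcp_pos'])
for n in('top','side'):
    s=dict(np.load(f'/tmp/{n}.npz'));W=cloud(s)
    R,_=cv2.Rodrigues(s['rvec'].astype(float));t=s['tvec'].ravel()
    p=s['camera_matrix']@(R@telemetry.sense()['tcp_pos']+t);print(n,p[:2]/p[2])
    if n=='side':
        u,v=(p[:2]/p[2]).astype(int);c=s['image'][v-100:v+50,u-100:u+100,::-1]
        cv2.imwrite('pics/s1.png',cv2.resize(c,None,fx=4,fy=4,interpolation=2))
E
```

```text
t: 1.6
tcp_pos: [0.3928, -0.1062, 0.2313]
tool_rot: [1.0, -0.0, -0.0, -0.0]
force: [0.5, 0.9, 0.2]
finger_gap: 0.998
gripper_force: 0.0
t: 2.1
tcp_pos: [0.4627, 0.0919, 0.2311]
tool_rot: [1.0, 0.0, -0.0, 0.0]
force: [0.7, -1.3, 0.9]
finger_gap: 0.999
gripper_force: 0.0
t: 2.6
tcp_pos: [0.4624, 0.0889, 0.2313]
tool_rot: [1.0, -0.001, -0.0, 0.0]
force: [0.1, 0.3, -0.6]
finger_gap: 0.947
gripper_force: 0.0
[0.46251619 0.08919832 0.23138008]
top [394.11480362 222.58222848]
side [279.87911812 117.94726171]
```

View pics/s1.png

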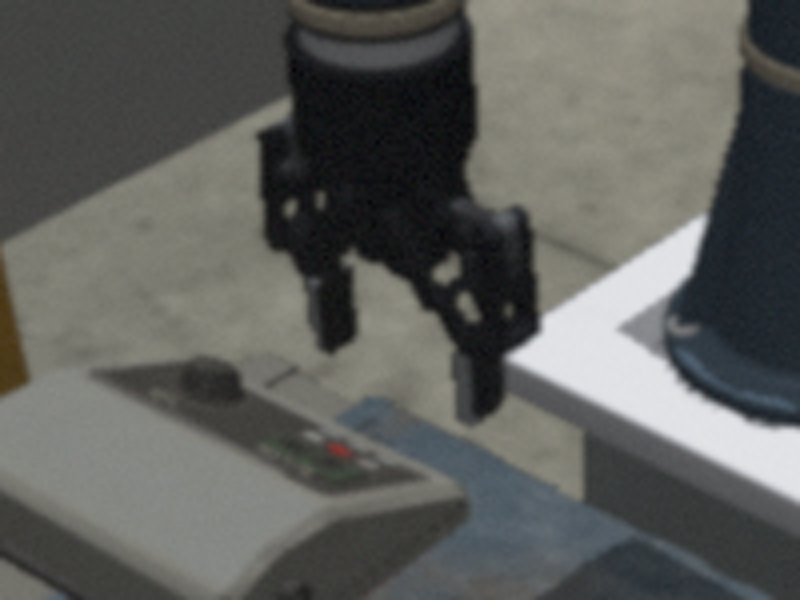

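The side crop shows the fingers clear above the bench, with tips at crop (332,350) and (475,420) straddling the TCP. The swing back matches the spec. Next I descend on the cone and grip.

```bash
python3 -m crank '0.04 -0.04 0.9 0 0 0; 0 0 0.9 0 0 0; 0 0 0.9 0 0 0; 0 0 0.8 0 0 0; 0 0 0.5 0 0 0' 0.9 && python3 -m crank '0 0 0.2 0 0 0; 0 0 0.13 0 0 0; 0 0 0 0 0 0; 0 0 0 0 0 0; 0 0 0 0 0 0' && python3 -m crank '0 0 0 0 0 0; 0 0 0 0 0 0; 0 0 0 0 0 0; 0 0 0 0 0 0; 0 0 0 0 0 0' -1 100 && python3 -m crank '0 0 0 0 0 0; 0 0 0 0 0 0; 0 0 0 0 0 0; 0 0 0 0 0 0; 0 0 0 0 0 0'
```

```text
t: 3.2
tcp_pos: [0.4633, 0.0912, 0.0694]
tool_rot: [1.0, -0.0, -0.001, -0.0]
force: [-0.2, 0.4, 0.6]
finger_gap: 0.949
gripper_force: 0.0
t: 3.7
tcp_pos: [0.4649, 0.0917, 0.0591]
tool_rot: [1.0, 0.0, 0.001, 0.0]
force: [0.6, 0.1, 0.8]
finger_gap: 0.947
gripper_force: 0.0
t: 4.2
tcp_pos: [0.4647, 0.0894, 0.0607]
tool_rot: [1.0, 0.002, 0.001, 0.002]
force: [-3.9, -10.2, 21.7]
finger_gap: 0.645
gripper_force: 100.2
t: 4.7
tcp_pos: [0.4647, 0.0894, 0.0607]
tool_rot: [1.0, 0.002, 0.001, 0.002]
force: [-4.6, -10.3, 21.4]
finger_gap: 0.651
gripper_force: 100.2
```

```bash
python3 -m crank '0 0 -0.1 0 0 0; 0 0 -0.2 0 0 0; 0 0 -0.3 0 0 0; 0 0 -0.5 0 0 0; 0 0 0 0 0 0' && python3 - <<'E'
from h import *
s=snap('side')
c=s['image'][100:260,190:390,::-1]
cv2.imwrite('pics/s2.png',cv2.resize(c,None,fx=3.5,fy=3.5,interpolation=2))
E
```

```text
t: 5.2
tcp_pos: [0.4652, 0.0921, 0.1034]
tool_rot: [1.0, 0.0, 0.002, -0.0]
force: [1.4, -0.5, -6.7]
finger_gap: 0.643
gripper_force: 104.3
```

View pics/s2.png

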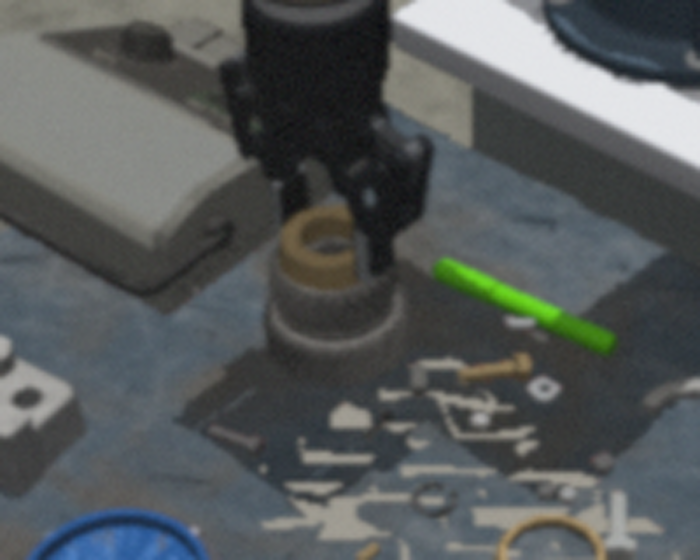

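The gear is held at crop (330,280), hanging upright. Carrying it over the seat.

```bash
python3 -m crank '0.3 -0.1 0 0 0 0; 0.8 -0.1 0 0 0 0; 0.9 -0.1 0 0 0 0; 0.9 -0.1 0 0 0 0; 0.9 -0.1 0 0 0 0' && python3 -m crank '0.8 0 0 0 0 0; 0.32 0 0 0 0 0; 0 0 0 0 0 0; 0 0 0 0 0 0; 0 0 0 0 0 0' && python3 - <<'E'
from h import *
t=snap('top');S=snap('side','side2');V=cloud(S);W=cloud(t)
print(telemetry.sense()['tcp_pos'])
c=t['image'][60:210,270:470,::-1];c2=S['image'][170:320,120:320,::-1]
cv2.imwrite('pics/p3.png',np.hstack([cv2.resize(x,None,fx=2,fy=2,interpolation=2) for x in(c,c2)]))
E
```

```text
t: 5.75
tcp_pos: [0.616, 0.1122, 0.1]
tool_rot: [1.0, 0.0, -0.002, -0.0]
force: [1.2, -0.5, -6.8]
finger_gap: 0.646
gripper_force: 104.3
t: 6.25
tcp_pos: [0.6582, 0.1119, 0.1006]
tool_rot: [1.0, 0.0, -0.003, -0.0]
force: [-0.5, -0.5, -6.1]
finger_gap: 0.64
gripper_force: 104.2
[0.65924276 0.11189602 0.10148027]
```

View pics/p3.png

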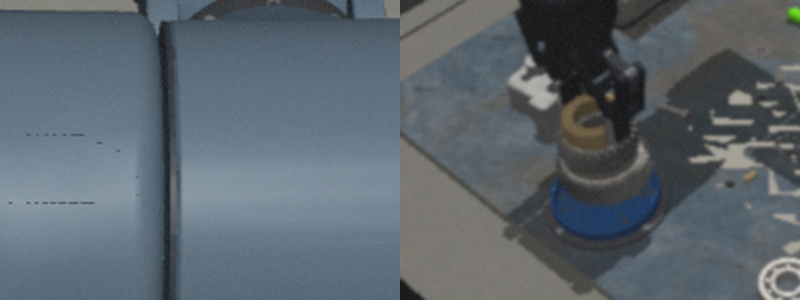

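```bash
python3 - <<'E'
from h import *
from scipy.optimize import least_squares
S=dict(np.load('/tmp/side.npz'));V=cloud(S)
P=V.reshape(-1,3);P=P[(np.hypot(P[:,0]-.662,P[:,1]-.112)<.055)&(P[:,2]>.03)]
for lo in np.arange(.036,.125,.006):
    p=P[(P[:,2]>lo)&(P[:,2]<lo+.006)]
    f=least_squares(lambda a:np.hypot(*(p[:,:2]-a[:2]).T)-a[2],[.662,.112,.04],loss='soft_l1',f_scale=.001) if len(p)>8 else None
    print(lo.round(3),len(p), None if f is None else f.x.round(4))
E
```

```text
0.036 16 [0.6551 0.111  0.0426]
0.042 102 [0.6556 0.1123 0.042 ]
0.048 96 [0.6562 0.1124 0.0419]
0.054 115 [0.6558 0.112  0.042 ]
0.06 228 [0.6565 0.1118 0.0403]
0.066 177 [0.6574 0.1121 0.0361]
0.072 117 [0.6578 0.112  0.0332]
0.078 45 [0.6582 0.1103 0.034 ]
0.084 107 [0.6636 0.1193 0.0277]
0.09 144 [0.6647 0.1187 0.0274]
0.096 207 [0.6625 0.1175 0.0281]
0.102 112 [0.6636 0.117  0.0239]
0.108 110 [0.6621 0.1179 0.0233]
0.114 293 [0.6571 0.1163 0.0255]
0.12 87 [0.6471 0.118  0.035 ]
```

```bash
python3 -m crank '0.05 0 0 0 0 0; 0.05 0 0 0 0 0; 0.05 0 0.1 0 0 0; 0 0 0.1 0 0 0; 0 0 0 0 0 0' && python3 -m crank '0 0 0.1 0 0 0; 0 0 0.1 0 0 0; 0 0 0.1 0 0 0; 0 0 0 0 0 0; 0 0 0 0 0 0' && python3 - <<'E'
from h import *
from scipy.optimize import least_squares
S=snap('side');V=cloud(S)
P=V.reshape(-1,3);P=P[(np.hypot(P[:,0]-.662,P[:,1]-.112)<.055)&(P[:,2]>.022)]
for lo in np.arange(.024,.07,.006):
    p=P[(P[:,2]>lo)&(P[:,2]<lo+.006)]
    f=least_squares(lambda a:np.hypot(*(p[:,:2]-a[:2]).T)-a[2],[.662,.112,.04],loss='soft_l1',f_scale=.001) if len(p)>8 else None
    print(lo.round(3),len(p), None if f is None else f.x.round(4))
E
```

```text
t: 6.85
tcp_pos: [0.6662, 0.1117, 0.0931]
tool_rot: [1.0, 0.0, -0.001, -0.0]
force: [-0.9, -0.2, -6.1]
finger_gap: 0.643
gripper_force: 104.2
t: 7.35
tcp_pos: [0.6668, 0.1117, 0.0818]
tool_rot: [1.0, 0.0, -0.0, -0.0]
force: [0.5, -0.7, -6.3]
finger_gap: 0.643
gripper_force: 104.2
0.024 92 [0.6638 0.1121 0.0425]
0.03 112 [0.664  0.1115 0.0423]
0.036 90 [0.6642 0.1123 0.0418]
0.042 244 [0.6649 0.1119 0.0399]
0.048 174 [0.6656 0.1117 0.0357]
0.054 91 [0.6654 0.1106 0.0344]
0.06 54 [0.667  0.1105 0.0341]
0.066 114 [0.6717 0.12   0.0273]
```

```bash
python3 -m crank '-0.05 0 0 0 0 0; 0 0 0.08 0 0 0; 0 0 0.08 0 0 0; 0 0 0.06 0 0 0; 0 0 0 0 0 0' && python3 -m crank '0 0 0.04 0 0 0; 0 0 0.03 0 0 0; 0 0 0.03 0 0 0; 0 0 0 0 0 0; 0 0 0 0 0 0'
```

```text
t: 7.9
tcp_pos: [0.6645, 0.1117, 0.0726]
tool_rot: [1.0, 0.0, -0.001, 0.0]
force: [-0.1, -0.0, -6.0]
finger_gap: 0.643
gripper_force: 104.2
t: 8.4
tcp_pos: [0.665, 0.1117, 0.0693]
tool_rot: [1.0, 0.0, 0.0, 0.0]
force: [-0.1, 0.5, -7.1]
finger_gap: 0.644
gripper_force: 104.2
```

```bash
python3 -m crank '0 0 0.03 0 0 0; 0 0 0.03 0 0 0; 0 0 0.02 0 0 0; 0 0 0 0 0 0; 0 0 0 0 0 0'; python3 -m crank '0 0 0.03 0 0 0; 0 0 0 0 0 0; 0 0 0 0 0 0; 0 0 0 0 0 0; 0 0 0 0 0 0'
```

```text
t: 8.9
tcp_pos: [0.6654, 0.1119, 0.0674]
tool_rot: [1.0, 0.0, 0.001, 0.0]
force: [-3.3, -0.2, 4.1]
finger_gap: 0.643
gripper_force: 106.1
t: 9.4
tcp_pos: [0.6654, 0.1119, 0.0673]
tool_rot: [1.0, 0.0, 0.001, 0.0]
force: [-4.8, 1.4, 11.2]
finger_gap: 0.644
gripper_force: 107.1
```

Landed at the expected height. Releasing and backing off, then checking.

```bash
python3 -m crank '0 0 0 0 0 0; 0 0 0 0 0 0; 0 0 0 0 0 0; 0 0 0 0 0 0; 0 0 0 0 0 0' - 20; python3 -m crank '0 0 0 0 0 0; 0 0 0 0 0 0; 0 0 0 0 0 0; 0 0 0 0 0 0; 0 0 0 0 0 0' 0.85 && python3 -m crank '0 0 -0.3 0 0 0; 0 0 -0.6 0 0 0; 0 0 -0.9 0 0 0; 0 0 -0.9 0 0 0; 0 0 -0.8 0 0 0' && python3 -m crank '-0.3 -0.6 0 0 0 0; -0.6 -0.9 0 0 0 0; -0.8 -0.9 0 0 0 0; -0.8 -0.9 0 0 0 0; -0.8 -0.5 0 0 0 0' &&  python3 -m crank '-0.6 -0.2 0 0 0 0; -0.2 0 0 0 0 0; -0.2 0 0 0 0 0; 0 0 0 0 0 0; 0 0 0 0 0 0' && python3 - <<'E'
from h import *
S=snap('side','side4');V=cloud(S);T=snap('top','top4');W=cloud(T)
print('side cone',fit(V,228,232,26,.079,.095,.0275))
R,_=cv2.Rodrigues(T['rvec'].astype(float));p=T['camera_matrix']@(R@np.array([.661,.112,.084])+T['tvec'].ravel());u,v=(p[:2]/p[2]).astype(int);print(u,v)
print('top cone',fit(W,int(u),int(v),26,.079,.095,.0275))
E
```

```text
t: 9.9
tcp_pos: [0.6654, 0.1119, 0.0673]
tool_rot: [1.0, 0.0, 0.001, 0.0]
force: [-4.5, 1.6, 10.8]
finger_gap: 0.642
gripper_force: 107.1
t: 10.4
tcp_pos: [0.6651, 0.1117, 0.0647]
tool_rot: [1.0, 0.0, 0.0, -0.0]
force: [-0.2, -0.1, -0.1]
finger_gap: 0.928
gripper_force: 0.0
t: 10.9
tcp_pos: [0.6654, 0.1117, 0.2078]
tool_rot: [1.0, 0.0, 0.001, -0.0]
force: [-1.0, -0.6, 0.3]
finger_gap: 0.929
gripper_force: 0.0
t: 11.4
tcp_pos: [0.5317, 0.2661, 0.206]
tool_rot: [1.0, 0.001, 0.001, -0.001]
force: [-0.3, -0.4, -0.5]
finger_gap: 0.927
gripper_force: 0.0
t: 11.9
tcp_pos: [0.4945, 0.2711, 0.2052]
tool_rot: [1.0, -0.001, 0.001, -0.0]
force: [0.3, -0.0, -0.2]
finger_gap: 0.924
gripper_force: 0.0
side cone (array([0.6635, 0.1152, 0.0262]), 74)
367 126
top cone (array([0.663 , 0.1141, 0.0272]), 95)
```

View pics/side4.png

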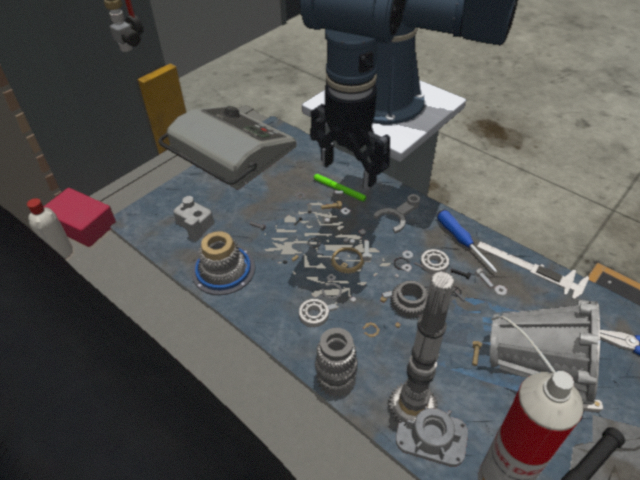

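The side view shows the gear standing in the seat at (218,258) with its cone up. The ring at (348,260) is next.

```bash
python3 - <<'E'
from h import *
for n,(u,v) in dict(side=(217,243),top=(367,126)).items():
    W=cloud(dict(np.load(f'/tmp/{n}.npz')));P=W.reshape(-1,3);P=P[(np.hypot(P[:,0]-.663,P[:,1]-.1146)<.026)&(P[:,2]>.076)&(P[:,2]<.095)]
    a=np.linalg.lstsq(np.c_[P[:,:2]-[.663,.1146],np.ones(len(P))],P[:,2],rcond=None)[0];print(n,len(P),a.round(4))
E
python3 -m crank '-0.14 -0.14 0.6 0 0 0; 0 0 0.9 0 0 0; 0 0 0.9 0 0 0; 0 0 0.9 0 0 0; 0 0 0.8 0 0 0' && python3 -m crank '0 0 0.5 0 0 0; 0 0 0.2 0 0 0; 0 0 0 0 0 0; 0 0 0 0 0 0; 0 0 0 0 0 0'
```

```text
side 349 [0.0203 0.018  0.0835]
top 430 [-0.0081 -0.0031  0.0819]
t: 12.5
tcp_pos: [0.4882, 0.2768, 0.0391]
tool_rot: [1.0, -0.0, 0.0, -0.0]
force: [-0.1, 0.2, -0.1]
finger_gap: 0.926
gripper_force: 0.0
t: 13.0
tcp_pos: [0.4885, 0.2776, 0.0142]
tool_rot: [1.0, 0.0, 0.001, -0.0]
force: [0.1, -0.0, 0.1]
finger_gap: 0.924
gripper_force: 0.0
```

```bash
python3 -m crank '0 0.02 0.15 0 0 0; 0 0 0.15 0 0 0; 0 0 0.07 0 0 0; 0 0 0 0 0 0; 0 0 0 0 0 0' 0.7 && python3 -m crank '0 0 0.04 0 0 0; 0 0 0 0 0 0; 0 0 0 0 0 0; 0 0 0 0 0 0; 0 0 0 0 0 0' -1 40 && python3 -m crank '0 0 0 0 0 0; 0 0 0 0 0 0; 0 0 0 0 0 0; 0 0 0 0 0 0; 0 0 0 0 0 0'
```

```text
t: 13.5
tcp_pos: [0.4872, 0.2765, -0.002]
tool_rot: [1.0, 0.0, -0.0, 0.0]
force: [-0.2, 0.2, 0.7]
finger_gap: 0.843
gripper_force: 0.0
t: 14.0
tcp_pos: [0.4875, 0.2762, -0.0028]
tool_rot: [1.0, 0.0, 0.0, 0.0]
force: [-0.7, -1.7, 5.8]
finger_gap: 0.669
gripper_force: 41.3
t: 14.5
tcp_pos: [0.4875, 0.2762, -0.0028]
tool_rot: [1.0, 0.0, 0.0, 0.0]
force: [-0.1, -2.0, 5.2]
finger_gap: 0.676
gripper_force: 41.3
```

```bash
python3 -m crank '0 0 -0.2 0 0 0; 0 0 -0.6 0 0 0; 0 0 -0.9 0 0 0; 0 0 -0.9 0 0 0; 0 0 -0.7 0 0 0' && python3 -m crank '0.4 0.37 0 0 0 0; 0.8 0.75 0 0 0 0; 0.8 0.75 0 0 0 0; 0.8 0.75 0 0 0 0; 0.8 0.75 0 0 0 0' && python3 -m crank '0.5 0.45 0 0 0 0; 0.26 0.23 0 0 0 0; 0 0 0 0 0 0; 0 0 0 0 0 0; 0 0 0 0 0 0' && python3 - <<'E'
from h import *
from scipy.optimize import least_squares
S=snap('side');V=cloud(S);print(telemetry.sense()['tcp_pos'])
cv2.imwrite('pics/s5.png',cv2.resize(S['image'][140:290,130:330,::-1],None,fx=4,fy=4,interpolation=2))
E
```

```text
t: 15.0
tcp_pos: [0.4876, 0.2768, 0.1307]
tool_rot: [1.0, 0.0, 0.001, -0.0]
force: [0.8, -0.2, -1.1]
finger_gap: 0.672
gripper_force: 41.9
t: 15.5
tcp_pos: [0.6322, 0.1407, 0.1288]
tool_rot: [1.0, 0.0, -0.0, -0.0]
force: [-0.3, 0.5, -0.9]
finger_gap: 0.67
gripper_force: 41.9
t: 16.0
tcp_pos: [0.66, 0.1161, 0.1283]
tool_rot: [1.0, 0.001, -0.001, -0.0]
force: [0.0, 0.4, -0.5]
finger_gap: 0.671
gripper_force: 41.9
[0.66021497 0.11611037 0.12842545]
```

View pics/s5.png

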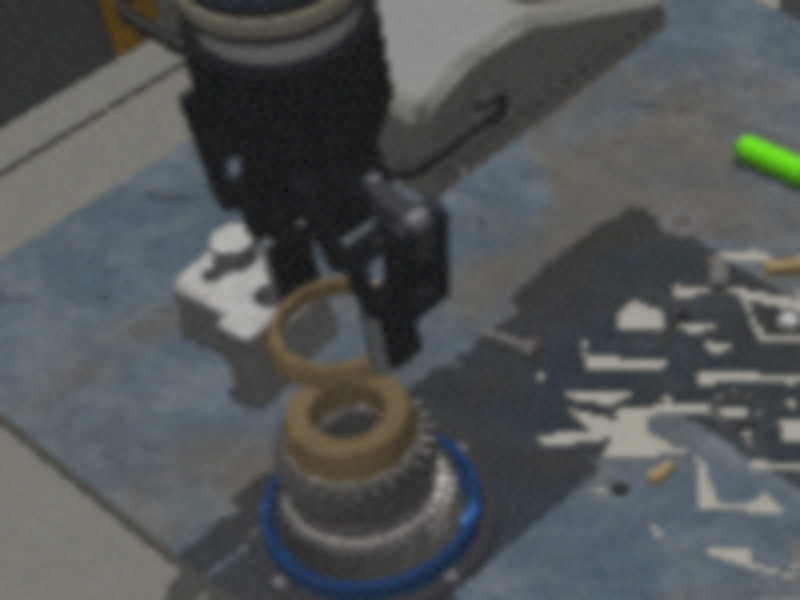

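The ring is held flat over the cone, crop (340,330) above (350,420). Lowering it.

```bash
python3 -m crank '0.04 0.05 0.2 0 0 0; 0 0 0.35 0 0 0; 0 0 0.3 0 0 0; 0 0 0.16 0 0 0; 0 0 0 0 0 0' && python3 -m crank '0 0 0.06 0 0 0; 0 0 0.04 0 0 0; 0 0 0 0 0 0; 0 0 0 0 0 0; 0 0 0 0 0 0'
```

```text
t: 16.55
tcp_pos: [0.662, 0.1125, 0.0859]
tool_rot: [1.0, 0.0, -0.002, 0.0]
force: [-0.5, -0.4, -0.6]
finger_gap: 0.671
gripper_force: 41.9
t: 17.05
tcp_pos: [0.6636, 0.1125, 0.0845]
tool_rot: [1.0, 0.0, 0.0, -0.0]
force: [0.4, -0.5, -0.6]
finger_gap: 0.672
gripper_force: 41.9
```

```bash
python3 -m crank '-0.02 -0.04 0 0 0 0; 0 0 0.03 0 0 0; 0 0 0.03 0 0 0; 0 0 0 0 0 0; 0 0 0 0 0 0' && python3 -m crank '0 0 0.02 0 0 0; 0 0 0.02 0 0 0; 0 0 0 0 0 0; 0 0 0 0 0 0; 0 0 0 0 0 0'
```

```text
t: 17.55
tcp_pos: [0.6625, 0.1141, 0.0816]
tool_rot: [1.0, 0.0, -0.0, 0.0]
force: [0.5, -0.3, 0.0]
finger_gap: 0.667
gripper_force: 41.9
t: 18.05
tcp_pos: [0.6627, 0.1141, 0.0813]
tool_rot: [1.0, 0.0, 0.0, 0.0]
force: [-2.0, -0.4, 4.6]
finger_gap: 0.671
gripper_force: 43.2
```

```bash
python3 -m crank '0 0 0 0 0 0; 0 0 0 0 0 0; 0 0 0 0 0 0; 0 0 0 0 0 0; 0 0 0 0 0 0' 0.7 && python3 -m crank '0 0 -0.3 0 0 0; 0 0 -0.6 0 0 0; 0 0 -0.9 0 0 0; 0 0 -0.9 0 0 0; 0 0 -0.5 0 0 0' && python3 -m crank '-0.3 -0.55 0 0 0 0; -0.5 -0.93 0 0 0 0; -0.5 -0.93 0 0 0 0; -0.5 -0.93 0 0 0 0; -0.5 -0.93 0 0 0 0' &&  python3 -m crank '-0.5 -0.93 0 0 0 0; -0.5 -0.93 0 0 0 0; -0.5 -0.93 0 0 0 0; -0.38 -0.71 0 0 0 0; 0 0 0 0 0 0' && python3 - <<'E'
from h import *
print(telemetry.sense()['tcp_pos'])
S=snap('side','side6');V=cloud(S);T=snap('top','top6');W=cloud(T)
print('side',fit(V,217,238,28,.088,.105,.031));print('top',fit(W,367,124,28,.088,.105,.031))
for n,W in (('side',V),('top',W)):
    P=W.reshape(-1,3);P=P[(np.hypot(P[:,0]-.663,P[:,1]-.1146)<.035)&(P[:,2]>.086)&(P[:,2]<.105)];print(n,len(P),np.median(P[:,2]))
a=cv2.resize(S['image'][170:320,130:330,::-1],None,fx=2,fy=2,interpolation=2);b=cv2.resize(T['image'][60:210,270:470,::-1],None,fx=2,fy=2,interpolation=2);cv2.imwrite('pics/p6.png',np.hstack([a,b]))
E
```

```text
t: 18.55
tcp_pos: [0.6625, 0.1141, 0.0799]
tool_rot: [1.0, 0.0, -0.0, -0.0]
force: [1.0, 0.2, 0.1]
finger_gap: 0.85
gripper_force: 0.0
t: 19.05
tcp_pos: [0.6643, 0.1142, 0.2127]
tool_rot: [1.0, 0.0, 0.003, -0.0]
force: [-0.2, 1.4, -0.2]
finger_gap: 0.848
gripper_force: 0.0
t: 19.55
tcp_pos: [0.5698, 0.2862, 0.2093]
tool_rot: [1.0, -0.0, 0.001, -0.0]
force: [0.5, 1.5, -0.7]
finger_gap: 0.853
gripper_force: 0.0
t: 20.05
tcp_pos: [0.4926, 0.4288, 0.2091]
tool_rot: [1.0, 0.003, 0.0, -0.001]
force: [-0.7, -0.7, 0.2]
finger_gap: 0.849
gripper_force: 0.0
[0.4926404  0.42877814 0.2091459 ]
side (array([0.6658, 0.1159, 0.0297]), 95)
top (array([0.6633, 0.1158, 0.0293]), 104)
side 401 0.0915933381812192
top 377 0.09037398616337838
```

View pics/p6.png

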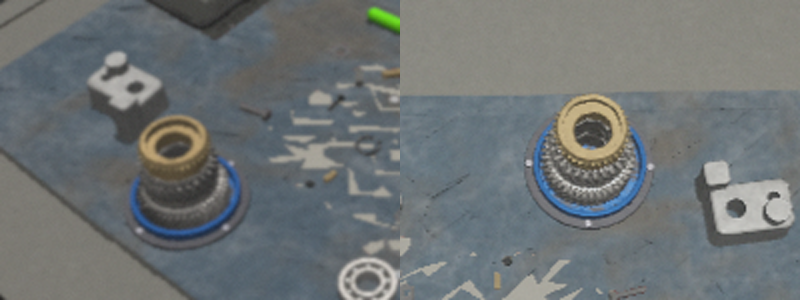

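Ring sits centred on the cone, in the side crop at (173,145) and the top crop at (592,130). Next is the hub gear.

```bash
python3 -m crank '0.08 0.1 0.4 0 0 0; 0 0 0.8 0 0 0; 0 0 0.9 0 0 0; 0 0 0.9 0 0 0; 0 0 0.7 0 0 0' 0.5 && python3 -m crank '0 0 0.4 0 0 0; 0 0 0.2 0 0 0; 0 0 0.1 0 0 0; 0 0 0 0 0 0; 0 0 0 0 0 0'
```

```text
t: 20.65
tcp_pos: [0.4992, 0.4189, 0.0586]
tool_rot: [1.0, -0.001, -0.001, 0.001]
force: [-0.4, 0.2, 0.1]
finger_gap: 0.752
gripper_force: 0.0
t: 21.15
tcp_pos: [0.4995, 0.4214, 0.0335]
tool_rot: [1.0, 0.0, 0.001, -0.001]
force: [-0.7, 0.4, 0.7]
finger_gap: 0.747
gripper_force: 0.0
```

```bash
python3 -m crank '-0.09 -0.09 0 0 0 0; 0 0 0.1 0 0 0; 0 0 0.08 0 0 0; 0 0 0.06 0 0 0; 0 0 0 0 0 0' && python3 -m crank '0 0 0 0 0 0; 0 0 0 0 0 0; 0 0 0 0 0 0; 0 0 0 0 0 0; 0 0 0 0 0 0' -1 60 && python3 -m crank '0 0 0 0 0 0; 0 0 0 0 0 0; 0 0 0 0 0 0; 0 0 0 0 0 0; 0 0 0 0 0 0'
```

```text
t: 21.65
tcp_pos: [0.4945, 0.4243, 0.0219]
tool_rot: [1.0, 0.0, -0.0, 0.0]
force: [-0.6, 0.1, -0.3]
finger_gap: 0.753
gripper_force: 0.0
t: 22.15
tcp_pos: [0.495, 0.4243, 0.023]
tool_rot: [1.0, 0.0, 0.0, 0.0]
force: [-0.8, -2.0, 5.1]
finger_gap: 0.544
gripper_force: 62.2
t: 22.65
tcp_pos: [0.495, 0.4243, 0.023]
tool_rot: [1.0, 0.0, 0.0, 0.0]
force: [-1.1, -2.1, 5.2]
finger_gap: 0.55
gripper_force: 62.2
```

```bash
python3 -m crank '0 0 -0.1 0 0 0; 0 0 -0.2 0 0 0; 0 0 -0.5 0 0 0; 0 0 -0.8 0 0 0; 0 0 -0.9 0 0 0' - 90 && python3 -m crank '0 0 -0.8 0 0 0; 0 0 -0.4 0 0 0; 0.2 0.4 0 0 0 0; 0.4 0.73 0 0 0 0; 0.5 0.9 0 0 0 0' && python3 -m crank '0.5 0.9 0 0 0 0; 0.5 0.9 0 0 0 0; 0.5 0.9 0 0 0 0; 0.5 0.9 0 0 0 0; 0.5 0.9 0 0 0 0' && python3 -m crank '0.4 0.75 0 0 0 0; 0.22 0.4 0 0 0 0; 0 0 0 0 0 0; 0 0 0 0 0 0; 0 0 0 0 0 0' && python3 - <<'E'
from h import *
S=snap('side');print(telemetry.sense()['tcp_pos'])
cv2.imwrite('pics/s7.png',cv2.resize(S['image'][130:280,130:330,::-1],None,fx=3,fy=3,interpolation=2))
E
```

```text
t: 23.15
tcp_pos: [0.4933, 0.4238, 0.1213]
tool_rot: [1.0, 0.0, -0.002, 0.001]
force: [-0.1, -0.1, -4.5]
finger_gap: 0.533
gripper_force: 93.1
t: 23.65
tcp_pos: [0.5374, 0.3425, 0.1688]
tool_rot: [1.0, 0.001, -0.002, 0.001]
force: [1.1, -0.2, -5.5]
finger_gap: 0.533
gripper_force: 93.2
t: 24.15
tcp_pos: [0.6383, 0.1607, 0.1683]
tool_rot: [1.0, -0.0, -0.002, 0.0]
force: [0.8, -0.6, -5.6]
finger_gap: 0.531
gripper_force: 93.2
t: 24.65
tcp_pos: [0.6623, 0.1186, 0.1696]
tool_rot: [1.0, 0.001, -0.001, -0.0]
force: [-0.1, -0.4, -5.5]
finger_gap: 0.532
gripper_force: 93.2
[0.66255103 0.11882024 0.16996669]
```

View pics/s7.png

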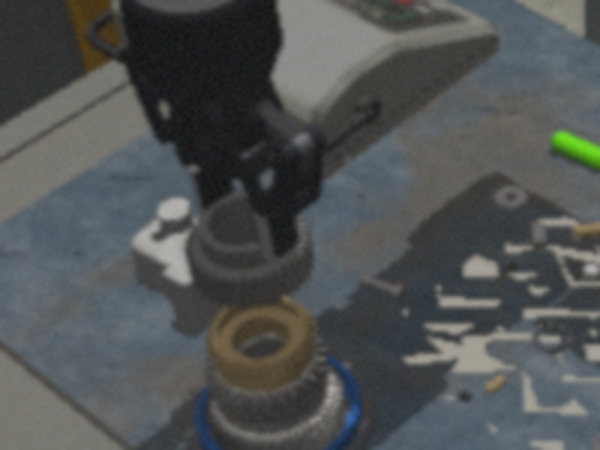

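The hub gear is held level at crop (250,250), above the ring at (263,345).

```bash
python3 -m crank '0.04 0.08 0.2 0 0 0; 0 0 0.4 0 0 0; 0 0 0.4 0 0 0; 0 0 0.2 0 0 0; 0 0 0 0 0 0' && python3 -m crank '0 0 0 0 0 0; 0 0 0 0 0 0; 0 0 0 0 0 0; 0 0 0 0 0 0; 0 0 0 0 0 0'
```

```text
t: 25.2
tcp_pos: [0.6639, 0.1146, 0.1206]
tool_rot: [1.0, 0.001, -0.002, 0.0]
force: [-0.4, -0.3, -5.0]
finger_gap: 0.533
gripper_force: 93.2
t: 25.7
tcp_pos: [0.6656, 0.1141, 0.123]
tool_rot: [1.0, 0.0, 0.0, -0.0]
force: [-0.6, 0.1, -4.3]
finger_gap: 0.53
gripper_force: 93.3
```

```bash
python3 -m crank '-0.04 -0.03 0 0 0 0; 0 0 0.05 0 0 0; 0 0 0.05 0 0 0; 0 0 0.03 0 0 0; 0 0 0 0 0 0' && python3 -m crank '0 0 0.02 0 0 0; 0 0 0.02 0 0 0; 0 0 0 0 0 0; 0 0 0 0 0 0; 0 0 0 0 0 0'
```

```text
t: 26.2
tcp_pos: [0.6635, 0.1153, 0.1169]
tool_rot: [1.0, 0.0, -0.0, -0.0]
force: [-0.7, 0.1, -5.1]
finger_gap: 0.535
gripper_force: 93.2
t: 26.7
tcp_pos: [0.6639, 0.1153, 0.1163]
tool_rot: [1.0, 0.0, 0.0, 0.0]
force: [-1.6, 0.1, 0.3]
finger_gap: 0.537
gripper_force: 94.0
```

```bash
python3 -m crank '0 0 0.02 0 0 0; 0 0 0 0 0 0; 0 0 0 0 0 0; 0 0 0 0 0 0; 0 0 0 0 0 0'
```

```text
t: 27.2
tcp_pos: [0.664, 0.1153, 0.1163]
tool_rot: [1.0, 0.0, 0.0, 0.0]
force: [-3.5, -0.1, 5.0]
finger_gap: 0.533
gripper_force: 94.5
```

```bash
python3 -m crank '0 0 0 0 0 0; 0 0 0 0 0 0; 0 0 0 0 0 0; 0 0 0 0 0 0; 0 0 0 0 0 0' 0.5 && python3 -m crank '0 0 -0.3 0 0 0; 0 0 -0.6 0 0 0; 0 0 -0.9 0 0 0; 0 0 -0.9 0 0 0; 0 0 -0.4 0 0 0' && python3 -m crank '-0.1 -0.5 0 0 0 0; -0.18 -0.9 0 0 0 0; -0.19 -0.9 0 0 0 0; -0.18 -0.9 0 0 0 0; -0.18 -0.9 0 0 0 0' &&  python3 -m crank '-0.12 -0.6 0 0 0 0; 0 -0.2 0 0 0 0; 0 0 0 0 0 0; 0 0 0 0 0 0; 0 0 0 0 0 0' && python3 - <<'E'
from h import *
print(telemetry.sense()['tcp_pos'])
S=snap('side','side8');V=cloud(S);T=snap('top','top8');W=cloud(T)
for n,s,w in(('side',S,V),('top',T,W)):
    R,_=cv2.Rodrigues(s['rvec'].astype(float));p=s['camera_matrix']@(R@np.array([.664,.115,.129])+s['tvec'].ravel());u,v=(p[:2]/p[2]).astype(int)
    P=w.reshape(-1,3);P=P[(np.hypot(P[:,0]-.664,P[:,1]-.115)<.03)&(P[:,2]>.12)&(P[:,2]<.145)];print(n,u,v,len(P),np.median(P[:,2]))
    try: print(fit(w,int(u),int(v),28,.123,.14,.025))
    except Exception as e: print(e)
a=cv2.resize(S['image'][150:300,130:330,::-1],None,fx=2,fy=2,interpolation=2);b=cv2.resize(T['image'][60:210,230:430,::-1],None,fx=2,fy=2,interpolation=2);cv2.imwrite('pics/p8.png',np.hstack([a,b]))
E
```

```text
t: 27.7
tcp_pos: [0.6639, 0.1153, 0.1148]
tool_rot: [1.0, 0.0, 0.0, -0.0]
force: [-0.0, -0.4, 0.2]
finger_gap: 0.75
gripper_force: 0.0
t: 28.2
tcp_pos: [0.6659, 0.1154, 0.2442]
tool_rot: [1.0, 0.0, 0.004, -0.0]
force: [-0.3, -0.1, 0.5]
finger_gap: 0.749
gripper_force: 0.0
t: 28.7
tcp_pos: [0.6303, 0.2806, 0.2401]
tool_rot: [1.0, -0.0, 0.001, -0.0]
force: [1.6, 1.0, -0.4]
finger_gap: 0.748
gripper_force: 0.0
t: 29.2
tcp_pos: [0.6263, 0.3097, 0.239]
tool_rot: [1.0, -0.001, 0.0, 0.0]
force: [-0.5, -0.5, -0.5]
finger_gap: 0.753
gripper_force: 0.0
[0.62630534 0.30965734 0.23904055]
side 213 224 380 0.12812577326211885
(array([0.6655, 0.1168, 0.0243]), 80)
top 367 114 385 0.12685757895707206
(array([0.6637, 0.1168, 0.0245]), 86)
```

View pics/p8.png

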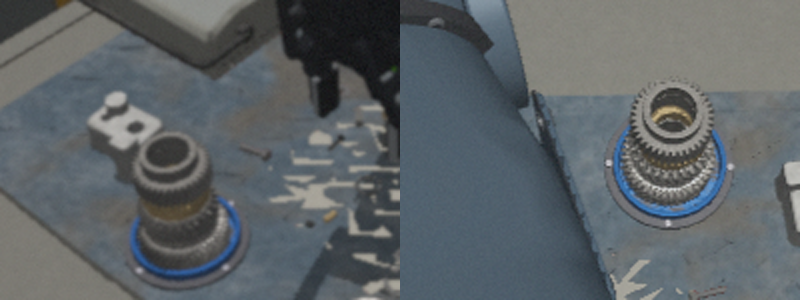

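The hub gear stands centred, hub up, at side crop (173,160) and top crop (675,110). Last is the bearing.

```bash
python3 -m crank '0 -0.03 0.5 0 0 0; 0 0 0.9 0 0 0; 0 0 0.9 0 0 0; 0 0 0.9 0 0 0; 0 0 0.9 0 0 0' && python3 -m crank '0 0 0.7 0 0 0; 0 0 0.4 0 0 0; 0 0 0.2 0 0 0; 0 0 0 0 0 0; 0 0 0 0 0 0'
```

```text
t: 29.8
tcp_pos: [0.6262, 0.3115, 0.0738]
tool_rot: [1.0, -0.001, 0.0, -0.0]
force: [0.2, -0.1, -1.4]
finger_gap: 0.755
gripper_force: 0.0
t: 30.3
tcp_pos: [0.627, 0.3127, 0.0244]
tool_rot: [1.0, 0.0, 0.001, -0.0]
force: [-0.9, -0.7, 1.0]
finger_gap: 0.753
gripper_force: 0.0
```

```bash
python3 -m crank '-0.02 0.05 0.2 0 0 0; 0 0 0.2 0 0 0; 0 0 0.15 0 0 0; 0 0 0 0 0 0; 0 0 0 0 0 0' && python3 -m crank '0 0 0.02 0 0 0; 0 0 0 0 0 0; 0 0 0 0 0 0; 0 0 0 0 0 0; 0 0 0 0 0 0' -1 60 && python3 -m crank '0 0 0 0 0 0; 0 0 0 0 0 0; 0 0 0 0 0 0; 0 0 0 0 0 0; 0 0 0 0 0 0'
```

```text
t: 30.8
tcp_pos: [0.6248, 0.3105, 0.0006]
tool_rot: [1.0, 0.0, -0.0, 0.0]
force: [0.9, 0.2, -0.6]
finger_gap: 0.752
gripper_force: 0.0
t: 31.3
tcp_pos: [0.6256, 0.3107, 0.001]
tool_rot: [1.0, 0.0, 0.001, -0.0]
force: [0.8, 0.4, 5.4]
finger_gap: 0.577
gripper_force: 62.7
t: 31.8
tcp_pos: [0.6256, 0.3108, 0.001]
tool_rot: [1.0, 0.0, 0.001, -0.0]
force: [-0.7, 0.1, 5.6]
finger_gap: 0.572
gripper_force: 62.7
```

```bash
python3 -m crank '0 0 -0.2 0 0 0; 0 0 -0.6 0 0 0; 0 0 -0.9 0 0 0; 0 0 -0.9 0 0 0; 0 0 -0.9 0 0 0' && python3 -m crank '0 0 -0.7 0 0 0; 0 0 -0.3 0 0 0; 0.1 0.5 0 0 0 0; 0.18 0.9 0 0 0 0; 0.18 0.9 0 0 0 0' && python3 -m crank '0.18 0.9 0 0 0 0; 0.18 0.9 0 0 0 0; 0.14 0.55 0 0 0 0; 0 0.2 0 0 0 0; 0 0 0 0 0 0' && python3 -m crank '0 0 0 0 0 0; 0 0 0 0 0 0; 0 0 0 0 0 0; 0 0 0 0 0 0; 0 0 0 0 0 0' && python3 - <<'E'
from h import *
S=snap('side');print(telemetry.sense()['tcp_pos'])
cv2.imwrite('pics/s9.png',cv2.resize(S['image'][130:280,130:330,::-1],None,fx=3,fy=3,interpolation=2))
E
```

```text
t: 32.3
tcp_pos: [0.624, 0.3102, 0.1405]
tool_rot: [1.0, 0.0, -0.001, 0.0]
force: [0.8, 0.3, -1.5]
finger_gap: 0.567
gripper_force: 62.4
t: 32.8
tcp_pos: [0.6418, 0.2167, 0.1775]
tool_rot: [1.0, 0.001, -0.002, 0.001]
force: [0.1, -0.5, -1.8]
finger_gap: 0.567
gripper_force: 62.4
t: 33.3
tcp_pos: [0.6622, 0.1147, 0.1781]
tool_rot: [1.0, -0.001, -0.002, -0.0]
force: [-0.1, 1.0, -1.9]
finger_gap: 0.573
gripper_force: 62.4
t: 33.8
tcp_pos: [0.6633, 0.1173, 0.1802]
tool_rot: [1.0, 0.001, 0.0, -0.0]
force: [0.6, -0.6, -1.4]
finger_gap: 0.569
gripper_force: 62.4
[0.66330686 0.11709112 0.18020192]
```

View pics/s9.png

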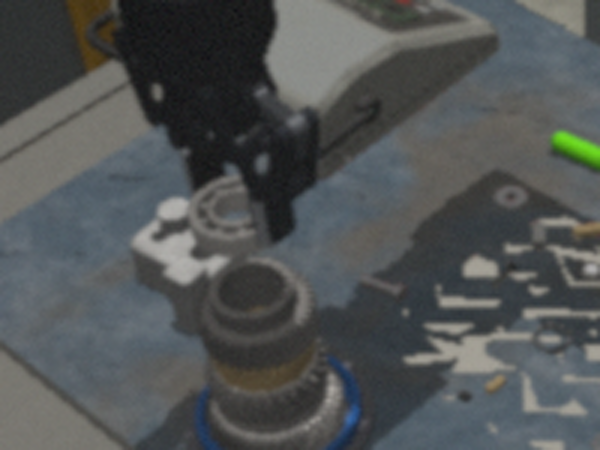

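The bearing is held flat at crop (240,215), above the hub at (255,290). Lowering to about 3 mm above it.

```bash
python3 -m crank '0.02 0 0.2 0 0 0; 0 0 0.4 0 0 0; 0 0 0.35 0 0 0; 0 0 0.2 0 0 0; 0 0 0 0 0 0' && python3 -m crank '0 0 0 0 0 0; 0 0 0 0 0 0; 0 0 0 0 0 0; 0 0 0 0 0 0; 0 0 0 0 0 0'
```

```text
t: 34.35
tcp_pos: [0.6629, 0.1164, 0.132]
tool_rot: [1.0, 0.0, -0.002, 0.0]
force: [0.9, -0.4, -1.7]
finger_gap: 0.574
gripper_force: 62.4
t: 34.85
tcp_pos: [0.6644, 0.1165, 0.1346]
tool_rot: [1.0, 0.0, 0.0, -0.0]
force: [0.1, -1.0, -1.6]
finger_gap: 0.57
gripper_force: 62.4
```

```bash
python3 -m crank '0 0 0.04 0 0 0; 0 0 0.04 0 0 0; 0 0 0.02 0 0 0; 0 0 0 0 0 0; 0 0 0 0 0 0' && python3 -m crank '0 0 0.02 0 0 0; 0 0 0.02 0 0 0; 0 0 0 0 0 0; 0 0 0 0 0 0; 0 0 0 0 0 0'
```

```text
t: 35.35
tcp_pos: [0.664, 0.1166, 0.1301]
tool_rot: [1.0, 0.0, -0.0, 0.0]
force: [-1.0, 0.6, -0.5]
finger_gap: 0.571
gripper_force: 62.5
t: 35.85
tcp_pos: [0.6641, 0.1165, 0.13]
tool_rot: [1.0, 0.0, 0.0, 0.0]
force: [-2.9, 0.1, 6.1]
finger_gap: 0.57
gripper_force: 63.3
```

Seated. Releasing, retreating upward and away, then the final look.

```bash
python3 -m crank '0 0 0 0 0 0; 0 0 0 0 0 0; 0 0 0 0 0 0; 0 0 0 0 0 0; 0 0 0 0 0 0' 0.5 && python3 -m crank '0 0 -0.3 0 0 0; 0 0 -0.6 0 0 0; 0 0 -0.9 0 0 0; 0 0 -0.9 0 0 0; 0 0 -0.4 0 0 0' && python3 -m crank '-0.3 -0.5 0 0 0 0; -0.6 -0.6 0 0 0 0; -0.6 -0.6 0 0 0 0; -0.6 -0.6 0 0 0 0; -0.6 -0.6 0 0 0 0' &&  python3 -m crank '-0.5 -0.5 0 0 0 0; -0.3 -0.2 0 0 0 0; 0 0 0 0 0 0; 0 0 0 0 0 0; 0 0 0 0 0 0' && python3 - <<'E'
from h import *
S=snap('side','side10');V=cloud(S);T=snap('top','top10');W=cloud(T)
for n,s,w in(('side',S,V),('top',T,W)):
    R,_=cv2.Rodrigues(s['rvec'].astype(float));p=s['camera_matrix']@(R@np.array([.664,.116,.144])+s['tvec'].ravel());u,v=(p[:2]/p[2]).astype(int)
    P=w.reshape(-1,3);P=P[(np.hypot(P[:,0]-.664,P[:,1]-.116)<.03)&(P[:,2]>.134)&(P[:,2]<.16)];print(n,len(P),np.median(P[:,2]),fit(w,int(u),int(v),28,.138,.155,.026))
a=cv2.resize(S['image'][150:300,130:330,::-1],None,fx=2,fy=2,interpolation=2);b=cv2.resize(T['image'][60:210,270:470,::-1],None,fx=2,fy=2,interpolation=2);cv2.imwrite('pics/p10.png',np.hstack([a,b]))
E
```

```text
t: 36.35
tcp_pos: [0.6642, 0.1165, 0.1283]
tool_rot: [1.0, 0.0, -0.0, -0.0]
force: [-0.3, 0.3, 0.0]
finger_gap: 0.751
gripper_force: 0.0
t: 36.85
tcp_pos: [0.6662, 0.1166, 0.2579]
tool_rot: [1.0, 0.0, 0.004, -0.0]
force: [0.1, -0.1, 1.0]
finger_gap: 0.752
gripper_force: 0.0
t: 37.35
tcp_pos: [0.5554, 0.2334, 0.2536]
tool_rot: [1.0, -0.0, 0.001, -0.0]
force: [-0.0, -0.2, -0.1]
finger_gap: 0.748
gripper_force: 0.0
t: 37.85
tcp_pos: [0.5256, 0.2596, 0.2527]
tool_rot: [1.0, -0.001, 0.001, 0.0]
force: [0.0, 0.9, -0.7]
finger_gap: 0.751
gripper_force: 0.0
side 592 0.14284075763221524 (array([0.6665, 0.118 , 0.0253]), 85)
top 712 0.14128546897849303 (array([0.6645, 0.118 , 0.0255]), 91)
```

View pics/p10.png

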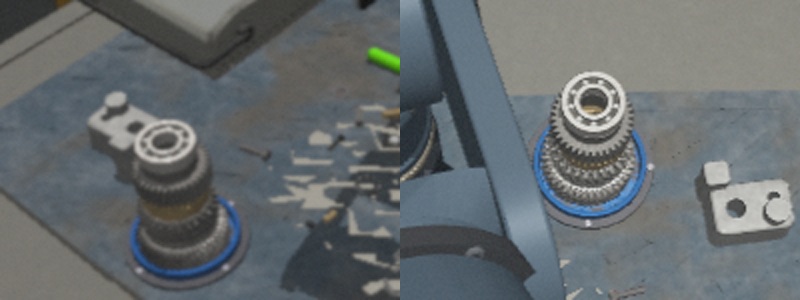

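The bearing lies flat and centred on the hub, side crop (167,148) and top crop (593,100). The stack is complete and the arm is clear, so I'm handing in.

```bash
python3 -c "
from station import manip
print(manip.sign_off())"
```

```text
the job is handed in; nothing more can be done
None
```

The gear set is stacked in the blue seat in order (double gear, brass ring, hub gear, bearing), each part centred to within about 3 mm on the one below by the cameras and let go; the job was handed in at about 38 s and no verdict was returned.

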